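# Pack the vial and close the stayed chest

## Robot

A 6-joint arm with a two-finger parallel gripper is mounted at the origin on a cart in front of the work surface, level with it; the furniture and walls round the work are solid. World frame = base frame: x ahead of the robot, y to its left, z up, the work surface at z = 0. Lengths are in m, angles in rad, forces in N, time in s.
With the tool pointing down it reaches from about 0.35 to 0.875 m from the base axis. Payload 4.2 kg.
Tool frame: the origin (TCP) lies at the very end of the fingers, on their centre line; the grasp point (between the pads) lies 19 mm behind it; z points along the fingers, y is the line along which they close (so a half turn about z gives the same grasp; the last joint's range is limited). The gripper opens to 87 mm and grips with 3 to 60 N. Pads are 19 mm wide; open, the fingers measure 117 mm over their backs; the gripper's body (75 mm by 190 mm) begins 51 mm behind the grasp point.
Start: joints at [1.476, 0.385, 0.008, 0, -1.194, -0.259], TCP at [0.217, 0.586, 0.223] pointing down, gripper open.
Joint ranges: [-3.14, 3.14], [-1.21, 2.06], [-1.07, 1.41], [-3.16, 2.05], [-2.99, -0.16], [-3.1, 3.1]. Speed limits (rad/s): [2.79, 2.79, 3.14, 3.14, 3.14, 3.14].

## Interface

Orientations are given as a unit quaternion [w, x, y, z].
In Python, from rig import arm, optics gives the robot as it stands.
- The arm moves only by the tool carry_out, never from a script. Its argument "series" is a list of rows, each a list of 6 numbers: the shift along the tool's x, y, z as a fraction of full scale, then the turn, a rotation vector about the tool's x, y, z as a fraction of full scale. In form: [[x, y, z, wx, wy, wz], ...]. A call has 1 to 10 rows; each row is the pose to reach, as a shift and turn from the pose commanded when the call began, along the tool's axes at that moment, turning the shorter way round; what a row does not reach only later rows make up. Full scale, the value 1, is 1000 mm for a shift and 180 degrees for a turn. A row lasts 1/10 s, in which the tool goes at most 50 mm and 8.59 degrees, less where a joint would pass 70% of its speed; a pose out of reach is approached as far as the arm can. A call with a number of a shift or a turn outside -1 to 1 is refused whole. A call with a gripper value outside its range is refused whole. "hand" is the gripper's target within -1 to 1 (shut at 1, half-way at 0, fully open at -1), set as the call begins (left out, the last holds). The fingers move at their own pace and stop on an object; "newtons" is the grip in N (left out, the last holds). Time passes only in rows, so rows that repeat a pose let the fingers close. It gives the time, the measured TCP pose, the force, the opening and the grip force at its end, in the units of the state.
- arm.get_state(): the state, without advancing time (a new reading comes with each control period).
- optics.read_camera(name): name is "scene" or "top" or "wrist"; returns a dict with "pixels" (384x512x3 uint8, red, green, blue), "z_map" (384x512 float32, m along the optical axis (not along the pixel's ray), 0 where there is no reading), "K" (3x3 intrinsics, pixels), "R" (3x3) and "t" (3): a world point X has camera coordinates R X + t. Camera axes: x right, y down, z forward; pixel columns grow to the right and rows downward; lengths in m; the calibration is good to about 2 mm. A picture is of the moment at which its call begins.
- arm.sign_off(): hands the job in; it is judged then, once.
The state is a dict: "clock": time; "qpos": joint angles; "dq": joint speeds; "joint_torque": joint torques, N m; "tool_pos": TCP position; "eef_rot": TCP orientation; "contact_force": force on the tool from outside, world axes, zero at the start; "ft_torque": the same for the moment, N m; "finger_gap": finger opening in m; "grip_force": force on a finger pad.
Only numpy, scipy, OpenCV 4.12 (cv2) and the standard library are available. Lean on these libraries where they do the work, as an engineer would, in place of code of your own. Each camera call takes 0.05 s, during which the arm holds its last target. There are 200 camera calls.

## Task

Stand the loose vial upright in the front compartment of the open sample chest and let go of it. Then press the thumb plate at the knee of the locked folding stay to break it, and lower the lid gently until it is fully shut; do not force the lid against the locked stay or let it slam, and leave the conical flask and the tall beaker where they stand.

Things in the scene. Friction and masses are not known exactly. Their poses are not given: they have to be found in the camera images.
- chest: Grey sample chest fixed to the worktop, 200 mm deep (x), 280 mm wide (y), walls 85 mm high and 7 mm thick, open at the top. Origin: centre of its underside; x points to the hinged rear wall (away from the robot), y to its left, z up. A cross wall at x = 0 divides it into a front and a rear compartment; the rear one holds card slips and a stirring bar. It is turned up to about 0.25 rad.
- tray_front (a point): Centre of the floor of the chest's front compartment (11 mm above the worktop); the clear compartment is 88 mm deep by 266 mm wide. Axes as the chest's.
- lid: The chest's lid: grey shallow tray upside down, 200 mm long, 280 mm wide, 20 mm thick. Origin on the hinge axis at mid-width; its -x axis points along the lid from the hinge to the free edge, z out of its top face, y to the left (along the hinge). At the start it stands open, 76 degrees up from shut.
- lid_angle (a joint): Lid hinge angle, rad: 0 open and held by the locked stay (the start), grows as the lid goes down, 1.326 shut on the walls. The hinge is stiff (0.36 N m): the lid stays at whatever angle it is left and has to be pushed down all the way; 2 to 8 N on its free edge moves it once the stay is broken.
- lid_hinge (a point): Point on the hinge axis at mid-width of the chest, 96 mm behind the chest's centre, 86 mm above the worktop. Axes as the chest's; the axis runs along its y.
- lid_edge (a point): Middle of the lid's free edge, upper corner (196 mm from the hinge axis along the lid, 20 mm above the lid's underside). Axes as the lid's.
- knee_pad (a point): Centre of the top of the dark ribbed thumb plate (40 x 24 x 4 mm) at the knee of the two-link steel stay outside the chest's right (-y) wall; plate middle 24 mm out from the wall. x runs along the lower link, up to the knee; z out of the plate's top (up and towards the robot). Pressed 20 to 25 mm against z (2 to 8 N) it breaks the stay, turning about the lower pivot 68 mm back along x.
- stay_knee (a joint): Fold angle of the knee, rad: 0 locked, a little past straight, against its stop (the start); 0.16 straight; folded to about 0.5 or more it stays broken (stiff joints) and no longer holds the lid; about 2.4 with the lid shut. Pushing the lid back up to its start can lock the stay again.
- vial: Screw-cap sample vial with white cap, diameter 24 mm, 58 mm high, standing upright alone on the worktop to the right of the chest. Origin: centre of its base, z up.
- conical_flask: Glass conical flask with ball stopper, diameter 68 mm, 137 mm high, a bystander to the right. Origin: centre of its base.
- tall_beaker: Tall glass beaker, diameter 67 mm, 106 mm high, a bystander at the right. Origin: centre of its base.
Mind the look-alikes: they are no part of the job. Several things look just like the vial: the one meant starts farthest from the robot's base.

How it is judged:
On the way, in this order (a step that is already met when the one before it is completed fails the run):
1. the vial stands upright and let go in the front compartment of the chest (x of vial in the frame of chest between -0.09 and -0.01 m and y of vial in the frame of chest between -0.13 and 0.13 m and height (world z) of vial below 0.02 m and angle between vial's own z axis and vertical below 0.2 rad and contact force between vial and the fingers below 0.1 N), for 0.2 s.
2. the stay is broken at its knee with the lid still up (value of joint stay_knee above 0.35 rad and value of joint lid_angle below 1 rad), for 0.05 s.
At the end, for the whole second after the job is handed in: The lid is shut and at rest (hinge within 0.046 rad of shut, that is its free edge within 9 mm), and the vial stands upright (within 0.2 rad) at rest on the floor of the chest's front compartment (value of joint lid_angle above 1.28 rad and velocity of joint lid_angle below 0.05 rad/s and x of vial in the frame of chest between -0.09 and -0.01 m and y of vial in the frame of chest between -0.13 and 0.13 m and height (world z) of vial below 0.02 m and angle between vial's own z axis and vertical below 0.2 rad and linear speed of vial below 0.03 m/s); the robot touches nothing.
It fails at once if the lid is slammed (it moves faster than 2 rad/s) (velocity of joint lid_angle above 2 rad/s).
It fails at once if the lid is forced (over 25 N) while the stay is still locked (contact force between any of the arm, the fingers and lid above 25 N and value of joint stay_knee below 0.16 rad).
It fails at once if the conical flask or the tall beaker is moved by more than 30 mm or tipped (distance of any of conical_flask, tall_beaker from where it was at the start of the episode above 0.03 m or angle between any of conical_flask, tall_beaker's own z axis and vertical above 0.4 rad).
It also fails if it takes over 59 s, if anything falls off the work surface, if the arm or the gripper's body presses on something with over 40 N, if the wrist force passes 120 N, or if a joint passes its speed limit or range.

## Working session

There is one attempt and no reset: what is moved stays moved. The work goes in short steps, Python scripts to look and compute and a tool call to move; the robot and the scene stay as the last step left them, time stands still between calls to the robot, and variables do not carry over. Pictures are saved under pics/ and viewed, at most 10 in all, crops included, and the job is handed in when it is done.

Besides the shell and the picture viewer there is one more tool, called as name([rows], argument=value, ...), one row to a line, values as JSON. carry_out: Moves the arm, as the interface text tells. Shift numbers are shares of 1000 mm and turn numbers shares of 180 degrees, none past 1 either way. Its arguments: {"type":"object","properties":{"series":{"type":"array","items":{"type":"array","items":{"type":"number"}}},"hand":{"type":"number"},"newtons":{"type":"number"}},"required":["series"]}

```bash
mkdir -p pics
cat > h.py <<'E'
import numpy as np, cv2
from rig import arm, optics
def snap(n,f):
    d=optics.read_camera(n); cv2.imwrite(f'pics/{f}.png',cv2.cvtColor(d['pixels'],cv2.COLOR_RGB2BGR)); np.savez(f'pics/{f}.npz',**d); return d
def world(d):
    z=d['z_map']; v,u=np.mgrid[:z.shape[0],:z.shape[1]]; K=d['K']
    c=np.stack([(u-K[0,2])/K[0,0]*z,(v-K[1,2])/K[1,1]*z,z],-1)
    return (c-d['t'])@d['R']
E
python3 - <<'E'
from h import *
a=snap('scene','s0');b=snap('top','t0')
im=np.vstack([a['pixels'],b['pixels']])
print(arm.get_state())
for d in(a,b): print(-d['R'].T@d['t'],d['R'][2])
E
```

```text
{'clock': 0.1, 'qpos': array([ 1.47560458e+00,  3.85470778e-01,  6.76665030e-03, -4.02426008e-04,
       -1.19394339e+00, -2.58611021e-01]), 'dq': array([ 0.00037536, -0.00191694,  0.00320469,  0.00163134, -0.00042721,
        0.00108063]), 'joint_torque': array([-1.03853276e-03, -3.91688347e+01,  1.87935913e+01,  4.23193038e+00,
        1.34829531e-02, -6.88412092e-05]), 'tool_pos': array([0.21634495, 0.58581087, 0.22158078]), 'eef_rot': array([ 9.37769830e-04,  9.84380210e-01, -1.76053146e-01, -1.10854991e-04]), 'contact_force': array([-0.0948026 , -0.75714549, -0.58219157]), 'ft_torque': array([-0.00929849,  0.0263289 ,  0.01320303]), 'grip_force': 0.0, 'finger_gap': 0.08674800441166679}
[-0.01497226 -0.71037936  0.68552346] [ 0.62439621  0.54805196 -0.55656844]
[ 0.315684   -0.17773104  1.23646601] [ 0.21576735 -0.02164995 -0.97620476]
```

View pics/s0.png

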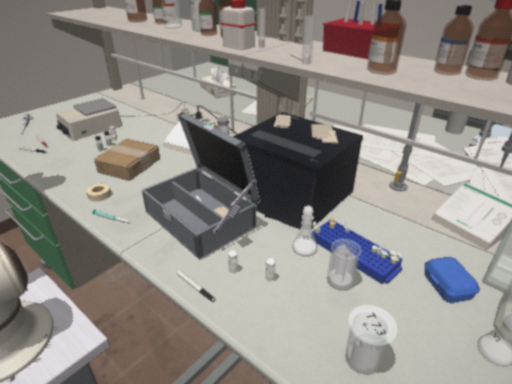

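View pics/t0.png

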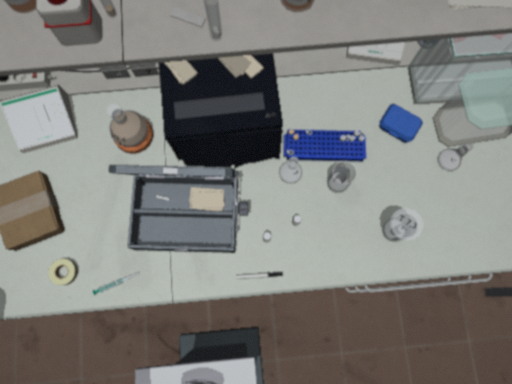

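Run:
```python
from h import *
t=dict(np.load('pics/t0.npz'));s=dict(np.load('pics/s0.npz'))
W=world(t);S=world(s)
for n,(u,v) in dict(vA=(267,236),vB=(296,219),flask=(290,171),beaker=(341,177),knee=(244,207),rack=(325,145),chFL=(131,250),chFR=(235,250),divL=(135,213),divR=(236,216),lidL=(112,169),lidR=(235,172)).items(): print('top',n,W[v,u].round(3))
for n,(u,v) in dict(vA=(233,255),vB=(270,263),knee=(232,200),cFR=(190,240),cFL=(147,205),cRR=(252,207),lidtipL=(186,120),lidR=(249,190)).items(): print('sc',n,S[v,u].round(3))
# blobs on worktop between z .03 and .08 right of chest
for nm,X in(('t',W),('s',S)):
  m=((X[...,2]>.04)&(X[...,2]<.075)&(X[...,0]<.8)&(X[...,0]>.3)).astype(np.uint8)
  n,l,st,c=cv2.connectedComponentsWithStats(m)
  for i in range(1,n):
    if st[i,4]>8:
      p=X[l==i]; print(nm,c[i].round(0),st[i,4],np.median(p,0).round(3),p.min(0).round(3),p.max(0).round(3))
a=cv2.resize(s['pixels'][150:300,130:330],(800,600),interpolation=cv2.INTER_CUBIC)
cv2.imwrite('pics/c1.png',a[:,:,::-1])
a=cv2.resize(t['pixels'][150:270,100:260],(800,600),interpolation=cv2.INTER_CUBIC)
cv2.imwrite('pics/c2.png',a[:,:,::-1])
```

```text
top vA [ 0.463 -0.224  0.059]
top vB [ 0.502 -0.307  0.059]
top flask [ 0.637 -0.305  0.062]
top beaker [ 0.615 -0.451  0.031]
top knee [ 0.535 -0.17   0.123]
top rack [ 0.713 -0.418  0.032]
top chFL [ 0.466  0.158 -0.001]
top chFR [ 0.439 -0.133  0.003]
top divL [0.56  0.129 0.054]
top divR [ 0.517 -0.147  0.105]
top lidL [0.619 0.119 0.281]
top lidR [ 0.619 -0.155  0.167]
sc vA [ 0.457 -0.231  0.06 ]
sc vB [ 0.497 -0.314  0.057]
sc knee [ 0.632 -0.061  0.052]
sc cFR [ 0.434 -0.1    0.049]
sc cFL [0.461 0.125 0.04 ]
sc cRR [ 0.615 -0.154  0.08 ]
sc lidtipL [0.606 0.082 0.274]
sc lidR [ 0.629 -0.131  0.119]
t [462. 131.] 423 [ 0.695 -0.777  0.058] [ 0.681 -0.948  0.04 ] [ 0.8   -0.748  0.075]
t [402. 122.] 818 [ 0.758 -0.645  0.049] [ 0.707 -0.702  0.04 ] [ 0.8   -0.585  0.058]
t [134. 140.] 152 [0.762 0.118 0.067] [0.752 0.086 0.042] [0.798 0.184 0.075]
t [291. 131.] 17 [ 0.761 -0.323  0.042] [ 0.756 -0.332  0.04 ] [ 0.768 -0.317  0.045]
t [359. 132.] 30 [ 0.74  -0.514  0.044] [ 0.733 -0.53   0.041] [ 0.747 -0.503  0.05 ]
t [295. 135.] 13 [ 0.746 -0.335  0.043] [ 0.741 -0.34   0.04 
[... 3030 characters left out ...]
0.075]
s [395. 253.] 35 [ 0.736 -0.518  0.043] [ 0.73  -0.532  0.04 ] [ 0.744 -0.505  0.05 ]
s [394. 258.] 22 [ 0.72  -0.524  0.042] [ 0.714 -0.531  0.041] [ 0.731 -0.516  0.044]
s [452. 275.] 1079 [ 0.749 -0.65   0.049] [ 0.702 -0.703  0.04 ] [ 0.8   -0.59   0.053]
s [270. 264.] 88 [ 0.497 -0.313  0.056] [ 0.489 -0.321  0.04 ] [ 0.511 -0.299  0.059]
s [341. 271.] 319 [ 0.579 -0.457  0.058] [ 0.572 -0.477  0.04 ] [ 0.614 -0.416  0.075]
s [504. 306.] 177 [ 0.703 -0.758  0.058] [ 0.693 -0.771  0.04 ] [ 0.773 -0.75   0.075]
s [501. 338.] 397 [ 0.628 -0.773  0.055] [ 0.618 -0.795  0.04 ] [ 0.652 -0.754  0.075]
s [363. 353.] 429 [ 0.423 -0.592  0.058] [ 0.417 -0.616  0.04 ] [ 0.459 -0.552  0.075]
```

View pics/c1.png

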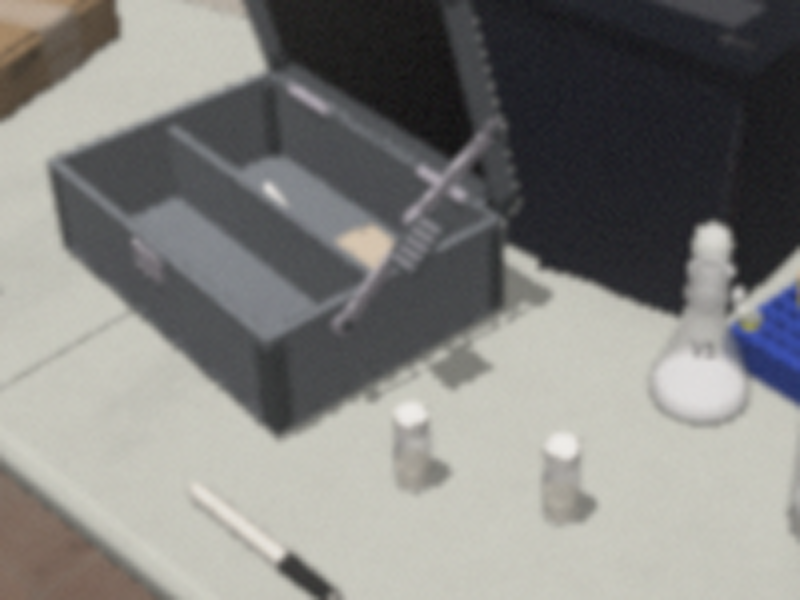

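View pics/c2.png

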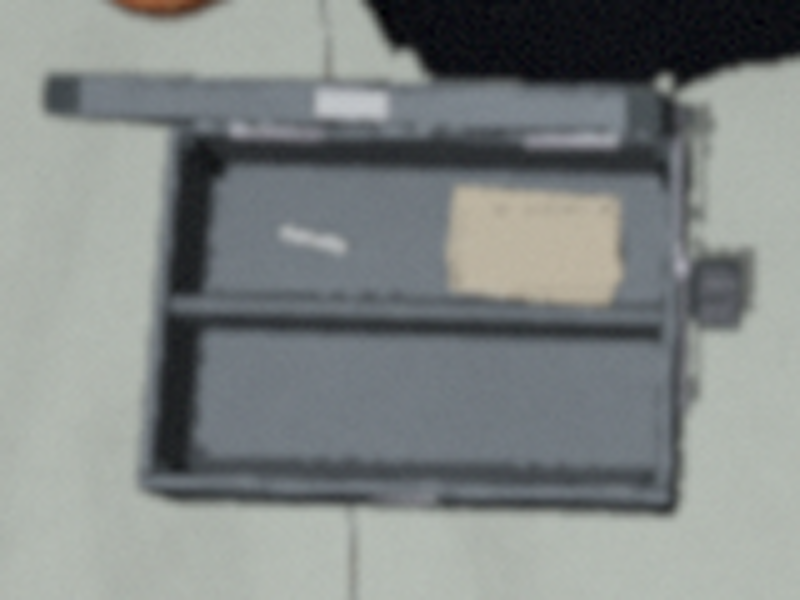

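Run:
```python
from h import *
t=dict(np.load('pics/t0.npz'));s=dict(np.load('pics/s0.npz'))
for d in(t,s):
  X=world(d).reshape(-1,3)
  p=X[(X[:,2]>.08)&(X[:,2]<.09)&(X[:,0]>.4)&(X[:,0]<.68)&(abs(X[:,1])<.19)]
  f=p[(p[:,0]<.5)&(p[:,1]<.12)&(p[:,1]>-.11)]
  print('front',len(f),np.polyfit(f[:,1],f[:,0],1),np.polyfit(f[:,1],f[:,0],1)[1])
  a=np.arctan(-np.polyfit(f[:,1],f[:,0],1)[0]); print('yaw?',-np.arctan(np.polyfit(f[:,1],f[:,0],1)[0]))
  y=-np.arctan(np.polyfit(f[:,1],f[:,0],1)[0])
  R=np.array([[np.cos(y),np.sin(y)],[-np.sin(y),np.cos(y)]])
  q=p[:,:2]@R.T
  print(np.histogram(q[:,0],40),'\n',np.histogram(q[:,1],40))
  # lid and stay points
  k=X[(X[:,2]>.1)&(X[:,2]<.16)&(X[:,0]>.45)&(X[:,0]<.6)&(X[:,1]<-.1)&(X[:,1]>-.2)]
  print('knee',len(k),k.mean(0),k.min(0),k.max(0))
  l=X[(X[:,2]>.24)&(X[:,2]<.35)&(X[:,0]>.5)&(X[:,0]<.66)&(X[:,1]<.2)&(X[:,1]>-.2)]
  print('lid',len(l),l.mean(0),l.min(0),l.max(0))
```

```text
front 252 [0.11997239 0.4514031 ] 0.45140310170575193
yaw? -0.11940170781117206
(array([121, 183,  10,  13,  11,  12,   9,  11,   9,  10,  10,  13,  13,
        13,  10,  16,   8,  12,  12,  11,  13,   8,   6,  11,   7,  10,
        11,   8,   8,   9,   9,  10,  10,   7,   7,   7,   9,   9, 118,
       145]), array([0.44240774, 0.44746449, 0.45252124, 0.45757799, 0.46263473,
       0.46769148, 0.47274823, 0.47780498, 0.48286173, 0.48791848,
       0.49297523, 0.49803198, 0.50308873, 0.50814548, 0.51320223,
       0.51825898, 0.52331573, 0.52837248, 0.53342923, 0.53848598,
       0.54354273, 0.54859948, 0.55365623, 0.55871298, 0.56376973,
       0.56882648, 0.57388323, 0.57893998, 0.58399673, 0.58905348,
       0.59411022, 0.59916697, 0.60422372, 0.60928047, 0.61433722,
       0.61939397, 0.62445072, 0.62950747, 0.63456422, 0.63962097,
       0.64467772])) 
 (array([  9, 160,  20,  10,  15,  17,  14,  15,  17,  13,  14,  13,  14,
        16,  18,  13,  15,  16,  14,  16,  16,  14,  19,  11,  13,  12,
        15,  14,  19,  17,  16,  15,  17,  13,  15,  15,  13,  13,  57,
       166]),
[... 2260 characters left out ...]
056,
       -0.01602061, -0.00876067, -0.00150072,  0.00575922,  0.01301916,
        0.02027911,  0.02753905,  0.034799  ,  0.04205894,  0.04931889,
        0.05657883,  0.06383877,  0.07109872,  0.07835866,  0.08561861,
        0.09287855,  0.1001385 ,  0.10739844,  0.11465838,  0.12191833,
        0.12917827,  0.13643822,  0.14369816,  0.15095811,  0.15821805,
        0.16547799,  0.17273794,  0.17999788,  0.18725783,  0.19451777,
        0.20177771]))
knee 233 [ 0.54418125 -0.16044121  0.12636156] [ 0.51180667 -0.18094117  0.10081882] [ 0.59921844 -0.14524058  0.15961476]
lid 887 [ 0.60283356 -0.02811038  0.26580685] [ 0.57706082 -0.15298035  0.24003941] [0.63177176 0.1291405  0.28239163]
```

Two vial look-alikes stand to the right of the chest. A is at top (267,236), 0.51 m from the base, and B is at top (296,219), 0.59 m from the base. There is also a group of bottles at the far left, at scene (97–112,135), which is neither alone nor right of the chest. B fits: it is right of the chest and the farther of the two. The enlarged crop shows it at (562,475) with its white cap. The chest is at about (0.547,-0.007) with yaw -0.119. The stay knee shows at scene crop (415,243).

```bash
cat >> h.py <<'E'
from scipy.spatial.transform import Rotation as Ro
C=np.array([.547,-.007,0]); YAW=-.119
RC=Ro.from_euler('z',YAW)
DOWN=RC*Ro.from_quat([1,0,0,0])   # tool x along chest x, y along -chest y
def ch(x,y,z): return C+RC.apply([x,y,z])
def rows(*targets):
    s=arm.get_state(); q=s['eef_rot']; R=Ro.from_quat([q[1],q[2],q[3],q[0]])
    print('now',s['clock'],s['tool_pos'].round(4),s['contact_force'].round(1),s['finger_gap'].round(4))
    for p,T in targets:
        print(np.r_[R.inv().apply(np.array(p)-s['tool_pos']),(R.inv()*T).as_rotvec()/np.pi].round(4).tolist())
E
python3 -c "
from h import *
rows(([.5035,-.309,.22],DOWN),([.5035,-.309,.13],DOWN))"
```

```text
Traceback (most recent call last):
  File "h.py", line 16, in rows
    print('now',s['clock'],s['tool_pos'].round(4),s['contact_force'].round(1),s['finger_gap'].round(4))
                                                                              ^^^^^^^^^^^^^^^^^^^^^
AttributeError: 'float' object has no attribute 'round'
```

```bash
sed -i "s/s\['finger_gap'\].round(4)/s['finger_gap']/" h.py
python3 -c "
from h import *
rows(([.5035,-.309,.22],DOWN),([.5035,-.309,.13],DOWN))"
```

```text
now 0.1 [0.2163 0.5858 0.2216] [-0.1 -0.8 -0.6] 0.08674800441166679
[0.5795, 0.7398, 0.003, 0.0006, 0.0, -0.0748]
[0.5795, 0.7396, 0.093, 0.0006, 0.0, -0.0748]
```

carry_out([
  [0.58,0.74,0.003,0,0,-0.075],
  [0.58,0.74,0.003,0,0,-0.075],
  [0.58,0.74,0.003,0,0,-0.075],
  [0.58,0.74,0.003,0,0,-0.075],
  [0.58,0.74,0.003,0,0,-0.075],
  [0.58,0.74,0.003,0,0,-0.075],
  [0.58,0.74,0.003,0,0,-0.075],
  [0.58,0.74,0.003,0,0,-0.075],
  [0.58,0.74,0.003,0,0,-0.075],
  [0.58,0.74,0.003,0,0,-0.075],
], hand=-1)

```text
clock: 1.1
tool_pos: [0.3693, 0.1083, 0.221]
eef_rot: [-0.0, 0.998, -0.059, 0.0]
contact_force: [0.6, 0.5, 0.4]
finger_gap: 0.0871
grip_force: 0.0
```

```bash
python3 -c "
from h import *
rows(([.5035,-.309,.2],DOWN),([.5035,-.309,.1],DOWN))"
```

```text
now 1.1 [0.3693 0.1083 0.221 ] [0.6 0.5 0.4] 0.0871473989924668
[0.1821, 0.3987, 0.0209, -0.0002, -0.0001, 0.0006]
[0.182, 0.3987, 0.1209, -0.0002, -0.0001, 0.0006]
```

carry_out([
  [0.182,0.399,0.021,0,0,0],
  [0.182,0.399,0.021,0,0,0],
  [0.182,0.399,0.021,0,0,0],
  [0.182,0.399,0.021,0,0,0],
  [0.182,0.399,0.021,0,0,0],
  [0.182,0.399,0.021,0,0,0],
  [0.182,0.399,0.021,0,0,0],
  [0.182,0.399,0.021,0,0,0],
  [0.182,0.399,0.021,0,0,0],
  [0.182,0.399,0.06,0,0,0],
])

```text
clock: 2.1
tool_pos: [0.5076, -0.3132, 0.1642]
eef_rot: [0.003, 0.998, -0.061, 0.005]
contact_force: [0.1, 0.6, -0.5]
finger_gap: 0.0869
grip_force: 0.0
```

Run:
```python
from h import *
w=snap('wrist','w1'); X=world(w)
m=((X[...,2]>.05)&(X[...,2]<.066)&(w['z_map']>0)).astype(np.uint8)
n,l,st,c=cv2.connectedComponentsWithStats(m)
for i in range(1,n):
    if st[i,4]>60: p=X[l==i]; print(c[i].round(0),st[i,4],p.mean(0).round(4),p.min(0).round(3),p.max(0).round(3))
rows(([.5035,-.309,.1],DOWN),([.5035,-.309,.026],DOWN))
```

```text
[28.  2.] 64 [ 0.6809 -0.1539  0.054 ] [ 0.68  -0.158  0.05 ] [ 0.682 -0.151  0.06 ]
[237.  30.] 734 [ 0.64   -0.3146  0.0575] [ 0.63  -0.332  0.05 ] [ 0.661 -0.293  0.066]
[431.  43.] 935 [ 0.6115 -0.4684  0.0583] [ 0.58  -0.476  0.05 ] [ 0.636 -0.447  0.066]
[370.  62.] 486 [ 0.6035 -0.4188  0.0582] [ 0.575 -0.444  0.05 ] [ 0.636 -0.413  0.066]
[413.  51.] 293 [ 0.6075 -0.4535  0.0584] [ 0.597 -0.456  0.05 ] [ 0.617 -0.446  0.066]
[ 61. 137.] 1595 [ 0.5737 -0.1499  0.0582] [ 0.501 -0.159  0.05 ] [ 0.631 -0.141  0.066]
[255. 192.] 429 [ 0.5043 -0.3118  0.0573] [ 0.493 -0.322  0.05 ] [ 0.514 -0.301  0.06 ]
[509. 213.] 136 [ 0.4515 -0.5515  0.053 ] [ 0.433 -0.557  0.05 ] [ 0.467 -0.549  0.057]
[ 79. 226.] 119 [ 0.4909 -0.1401  0.0564] [ 0.473 -0.147  0.05 ] [ 0.501 -0.137  0.066]
now 2.15 [ 0.5007 -0.3081  0.1538] [-3.1  1.5 -7.6] 0.08714321874880637
[0.0034, 0.0007, 0.0537, -0.0013, 0.0026, -0.0015]
[0.0039, 0.001, 0.1277, -0.0013, 0.0026, -0.0015]
```

View pics/w1.png

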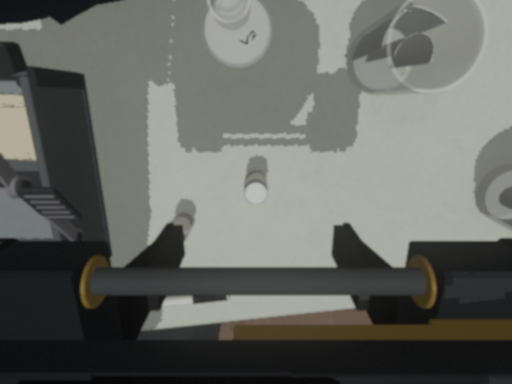

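Wrist view: vial B is at (255,190), centred between the open fingers with free space around it, and vial A is lower left at (183,222).

carry_out([
  [0,0.001,0.03,0,0,0],
  [0,0.001,0.06,0,0,0],
  [0,0.001,0.085,0,0,0],
  [0,0.001,0.105,0,0,0],
  [0,0.001,0.12,0,0,0],
  [0,0.001,0.13,0,0,0],
  [0,0.001,0.135,0,0,0],
  [0,0.001,0.135,0,0,0],
  [0,0.001,0.135,0,0,0],
])

```text
clock: 3.05
tool_pos: [0.5036, -0.3085, 0.0267]
eef_rot: [0.0, 0.998, -0.059, 0.001]
contact_force: [0.0, -0.3, -0.4]
finger_gap: 0.0873
grip_force: 0.0
```

carry_out([
  [0,0,0,0,0,0],
  [0,0,0,0,0,0],
  [0,0,0,0,0,0],
  [0,0,0,0,0,0],
  [0,0,0,0,0,0],
  [0,0,0,0,0,0],
], hand=1, newtons=12)

```text
clock: 3.65
tool_pos: [0.503, -0.3084, 0.0259]
eef_rot: [-0.0, 0.998, -0.059, -0.0]
contact_force: [-0.0, 0.2, -0.4]
finger_gap: 0.047
grip_force: 0.0
```

Run:
```python
from h import *
rows(([.5035,-.309,.2],DOWN),(ch(-.05,.02,.2),DOWN),(ch(-.05,.02,.037),DOWN))
```

```text
now 3.65 [ 0.503  -0.3084  0.0259] [-0.   0.2 -0.4] 0.04704370987720826
[0.0005, 0.0005, -0.1741, -0.0, 0.0, 0.0003]
[-0.0419, -0.3245, -0.174, -0.0, 0.0, 0.0003]
[-0.0419, -0.3245, -0.011, -0.0, 0.0, 0.0003]
```

Fingers are still closing.

carry_out([
  [0,0,0,0,0,0],
  [0,0,0,0,0,0],
  [0,0,0,0,0,0],
  [0,0,0,0,0,0],
  [0,0,0,0,0,0],
  [0,0,0,0,0,0],
])

```text
clock: 4.25
tool_pos: [0.5031, -0.3084, 0.0259]
eef_rot: [-0.0, 0.998, -0.059, -0.0]
contact_force: [0.2, -0.8, 0.5]
finger_gap: 0.0233
grip_force: 12.0
```

carry_out([
  [0,0,-0.02,0,0,0],
  [-0.005,0,-0.05,0,0,0],
  [-0.02,0,-0.085,0,0,0],
  [-0.035,0,-0.12,0,0,0],
  [-0.042,0,-0.15,0,0,0],
  [-0.042,-0.02,-0.17,0,0,0],
  [-0.042,-0.05,-0.174,0,0,0],
  [-0.042,-0.085,-0.174,0,0,0],
  [-0.042,-0.125,-0.174,0,0,0],
  [-0.042,-0.165,-0.174,0,0,0],
])

```text
clock: 5.25
tool_pos: [0.4806, -0.1383, 0.2001]
eef_rot: [-0.0, 0.998, -0.059, 0.0]
contact_force: [0.9, 1.1, -0.4]
finger_gap: 0.023
grip_force: 12.0
```

carry_out([
  [0,-0.04,0,0,0,0],
  [0,-0.08,0,0,0,0],
  [0,-0.115,0,0,0,0],
  [0,-0.14,0,0,0,0],
  [0,-0.155,0,0,0,0],
  [0,-0.16,0,0,0,0],
  [0,-0.16,0,0,0,0],
])

```text
clock: 5.95
tool_pos: [0.4996, 0.0193, 0.1999]
eef_rot: [0.0, 0.998, -0.059, -0.0]
contact_force: [-0.1, -0.0, -0.6]
finger_gap: 0.0233
grip_force: 12.0
```

Run:
```python
from h import *
s=snap('scene','s2')
cv2.imwrite('pics/c3.png',cv2.resize(s['pixels'][60:270,110:330],(800,600),interpolation=cv2.INTER_CUBIC)[:,:,::-1])
rows((ch(-.05,.02,.2),DOWN),(ch(-.05,.02,.038),DOWN))
```

```text
now 6.0 [0.4995 0.0188 0.1998] [-1.3  0.5 -0.7] 0.02328841657237199
[0.0002, -0.0001, -0.0002, 0.0001, 0.0002, 0.0001]
[0.0003, -0.0001, 0.1618, 0.0001, 0.0002, 0.0001]
```

View pics/c3.png

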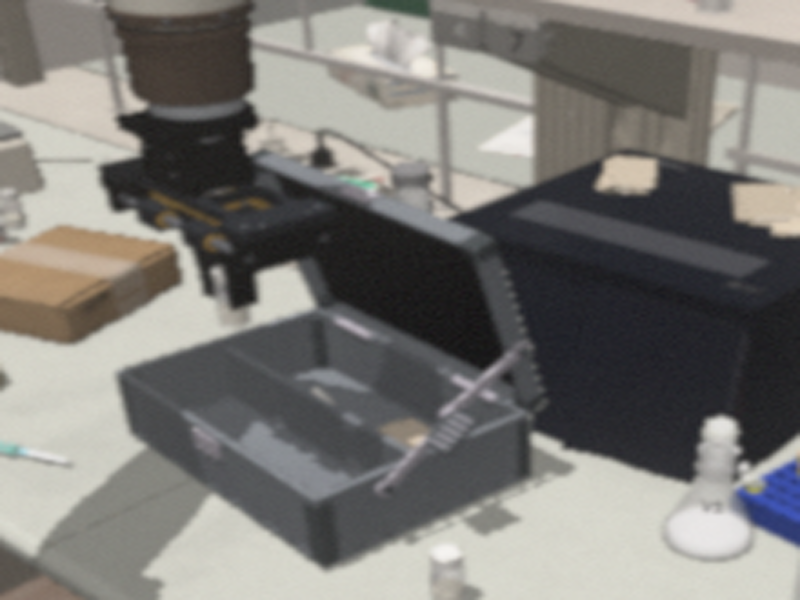

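The vial is held at crop (230,310), above the front compartment and clear of the lid. I'll lower it now.

carry_out([
  [0,0,0.025,0,0,0],
  [0,0,0.055,0,0,0],
  [0,0,0.085,0,0,0],
  [0,0,0.11,0,0,0],
  [0,0,0.13,0,0,0],
  [0,0,0.145,0,0,0],
  [0,0,0.155,0,0,0],
  [0,0,0.159,0,0,0],
  [0,0,0.162,0,0,0],
  [0,0,0.162,0,0,0],
])

```text
clock: 7.0
tool_pos: [0.5, 0.0191, 0.0382]
eef_rot: [-0.0, 0.998, -0.059, 0.0]
contact_force: [0.2, -0.2, -0.3]
finger_gap: 0.0232
grip_force: 12.0
```

carry_out([
  [0,0,0.001,0,0,0],
  [0,0,0.002,0,0,0],
  [0,0,0.002,0,0,0],
])

```text
clock: 7.3
tool_pos: [0.5003, 0.0194, 0.0368]
eef_rot: [-0.0, 0.998, -0.059, 0.001]
contact_force: [-0.7, -0.6, 3.6]
finger_gap: 0.0229
grip_force: 12.0
```

carry_out([
  [0,0,0,0,0,0],
  [0,0,0,0,0,0],
  [0,0,0,0,0,0],
  [0,0,0,0,0,0],
  [0,0,0,0,0,0],
  [0,0,0,0,0,0],
], hand=-0.2)

```text
clock: 7.9
tool_pos: [0.4997, 0.0193, 0.0359]
eef_rot: [0.0, 0.998, -0.059, -0.0]
contact_force: [0.6, -0.9, -0.7]
finger_gap: 0.0511
grip_force: 0.0
```

carry_out([
  [0,0,-0.02,0,0,0],
  [0,0,-0.05,0,0,0],
  [0,0,-0.09,0,0,0],
  [0,0,-0.13,0,0,0],
  [0,0,-0.165,0,0,0],
  [0,0,-0.185,0,0,0],
  [0,0,-0.185,0,0,0],
  [0,0,-0.185,0,0,0],
])

```text
clock: 8.7
tool_pos: [0.4992, 0.0193, 0.2206]
eef_rot: [-0.0, 0.998, -0.059, -0.0]
contact_force: [-0.7, -0.1, 0.4]
finger_gap: 0.0521
grip_force: 0.0
```

Run:
```python
from h import *
w=snap('wrist','w2'); X=world(w)
Y=RC.inv().apply((X-C).reshape(-1,3)).reshape(X.shape)
m=((Y[...,2]>.045)&(Y[...,2]<.08)&(abs(Y[...,0]+.05)<.035)&(abs(Y[...,1])<.12)&(w['z_map']>0)).astype(np.uint8)
n,l,st,c=cv2.connectedComponentsWithStats(m)
for i in range(1,n):
    if st[i,4]>60: p=Y[l==i]; print('vial chest',c[i].round(0),st[i,4],p.mean(0).round(4),p.min(0).round(3),p.max(0).round(3))
# stay: points outside right wall
for f in('t0','s0'):
    d=dict(np.load(f'pics/{f}.npz'));Z=RC.inv().apply((world(d)-C).reshape(-1,3))
    k=(Z[:,1]<-.144)&(Z[:,1]>-.2)&(Z[:,2]>.03)&(Z[:,2]<.3)&(abs(Z[:,0])<.15)
    P=Z[k]; pl=P[P[:,1]<-.153]
    print(f,len(P),len(pl),pl.mean(0).round(4),pl.min(0).round(3),pl.max(0).round(3))
    u,sv,vt=np.linalg.svd(pl-pl.mean(0)); print(sv.round(3),vt.round(3))
    for a in np.arange(-.1,.14,.02):
        q=P[(P[:,0]>=a)&(P[:,0]<a+.02)&(P[:,1]>-.153)]
        if len(q): print(round(a,2),len(q),q.mean(0).round(3),q[:,2].max().round(3))
print(arm.get_state()['clock'])
```

```text
vial chest [257. 170.] 416 [-0.0466  0.0199  0.0648] [-0.059  0.009  0.045] [-0.037  0.032  0.071]
t0 173 97 [ 0.0055 -0.1629  0.1224] [-0.011 -0.171  0.108] [ 0.022 -0.155  0.136]
[0.114 0.051 0.021] [[-0.792 -0.058 -0.607]
 [ 0.023 -0.998  0.066]
 [ 0.61  -0.038 -0.792]]
-0.06 4 [-0.044 -0.145  0.073] 0.077
-0.04 8 [-0.03  -0.144  0.082] 0.092
-0.02 19 [-0.007 -0.148  0.107] 0.116
0.0 35 [ 0.009 -0.149  0.125] 0.136
0.02 6 [ 0.022 -0.147  0.128] 0.134
0.08 4 [ 0.088 -0.146  0.164] 0.168
s0 202 106 [ 0.0015 -0.1639  0.1207] [-0.015 -0.174  0.107] [ 0.017 -0.153  0.133]
[0.117 0.062 0.016] [[-0.79   0.01  -0.613]
 [ 0.023 -0.999 -0.045]
 [-0.612 -0.05   0.789]]
-0.06 20 [-0.046 -0.146  0.075] 0.086
-0.04 24 [-0.031 -0.145  0.085] 0.095
-0.02 24 [-0.01  -0.147  0.107] 0.117
0.0 21 [ 0.008 -0.149  0.125] 0.134
0.08 7 [ 0.086 -0.146  0.161] 0.165
8.75
```

Vial stands in the compartment: cap top is at height 0.07 and its chest position is (-0.047,0.020). The plate centre is at chest (0.003,-0.164,0.121), with its normal tilted 38° towards the robot. I'll press along that normal.

```bash
cat >> h.py <<'E'
def TILT(a): # tool z tilted by a rad from down toward +chest x
    return RC*Ro.from_matrix(np.array([[np.cos(a),0,np.sin(a)],[0,-1,0],[np.sin(a),0,-np.cos(a)]]))
N=np.array([-.61,0,.79]); P0=np.array([.003,-.169,.1215])
E
python3 - <<'E'
from h import *
T=TILT(.656)
rows((ch(-.06,-.1,.24),T),(ch(*(P0+.06*N)),T),(ch(*(P0+.01*N)),T))
E
```

```text
now 8.75 [0.4988 0.0192 0.2198] [-0.3  0.2  0. ] 0.05194985584934814
[-0.0091, 0.1202, -0.0202, 0.0001, 0.2095, 0.0002]
[0.0174, 0.1892, 0.0509, 0.0001, 0.2095, 0.0002]
[0.048, 0.1892, 0.0903, 0.0001, 0.2095, 0.0002]
```

carry_out([
  [-0.005,0.02,-0.01,0,0.03,0],
  [-0.009,0.05,-0.02,0,0.07,0],
  [-0.009,0.085,-0.02,0,0.11,0],
  [-0.009,0.12,-0.02,0,0.15,0],
  [-0.009,0.15,-0.01,0,0.19,0],
  [0,0.175,0.01,0,0.21,0],
  [0.01,0.188,0.035,0,0.21,0],
  [0.017,0.189,0.051,0,0.21,0],
  [0.017,0.189,0.051,0,0.21,0],
  [0.017,0.189,0.051,0,0.21,0],
], hand=1, newtons=20)

```text
clock: 9.75
tool_pos: [0.4927, -0.1888, 0.1788]
eef_rot: [-0.001, 0.948, -0.051, 0.314]
contact_force: [-0.0, 0.2, 0.4]
finger_gap: 0.0006
grip_force: 0.0
```

Run:
```python
from h import *
T=TILT(.656)
s=snap('scene','s3')
cv2.imwrite('pics/c4.png',cv2.resize(s['pixels'][60:270,110:330],(800,600),interpolation=cv2.INTER_CUBIC)[:,:,::-1])
rows(*[(ch(*(P0+d*N)),T) for d in (.02,0,-.027)])
```

```text
now 9.8 [ 0.4927 -0.1885  0.1796] [-0.1  0.7  0.8] 0.0004999866137524341
[-0.0066, -0.0157, 0.0485, -0.0131, 0.0057, 0.0]
[-0.0062, -0.0149, 0.0684, -0.0131, 0.0057, 0.0]
[-0.0057, -0.0138, 0.0953, -0.0131, 0.0057, 0.0]
```

View pics/c4.png

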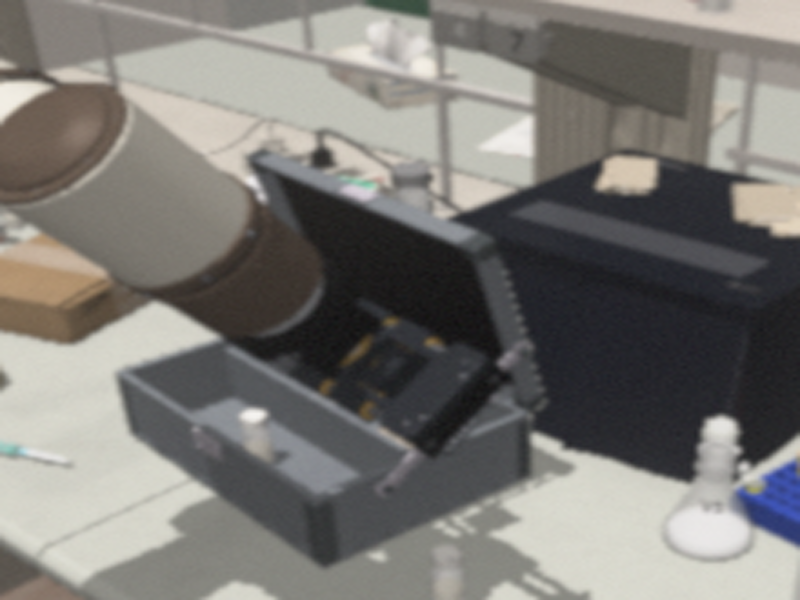

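The vial stands upright at crop (255,430), and the gripper hovers at the knee without contact. The pose hasn't quite converged, so I'll check the joints.

carry_out([
  [0,0,0,0,0,0],
  [0,0,0,0,0,0],
  [0,0,0,0,0,0],
])

```text
clock: 10.1
tool_pos: [0.4931, -0.1879, 0.1818]
eef_rot: [-0.001, 0.947, -0.049, 0.316]
contact_force: [0.2, -0.3, 0.1]
finger_gap: 0.0005
grip_force: 0.0
```

Run:
```python
from h import *
T=TILT(.656)
print(arm.get_state()['qpos'].round(3),arm.get_state()['joint_torque'].round(1))
rows(*[(ch(*(P0+d*N)),T) for d in (.06,.02,0,-.027)])
```

```text
[-0.061  0.038 -0.729 -0.047 -0.16   1.573] [ -0.  -17.6  15.7   3.2   1.3  -0. ]
now 10.1 [ 0.4931 -0.1879  0.1818] [ 0.2 -0.3  0.1] 0.0005160767103414253
[-0.009, -0.0166, 0.0101, -0.0134, 0.0043, 0.0004]
[-0.0084, -0.0149, 0.0499, -0.0134, 0.0043, 0.0004]
[-0.0081, -0.0141, 0.0699, -0.0134, 0.0043, 0.0004]
[-0.0076, -0.013, 0.0968, -0.0134, 0.0043, 0.0004]
```

Run:
```python
from h import *
T=TILT(.37)
rows(*[(ch(*(P0+d*N)),T) for d in (.06,)])
```

```text
now 10.1 [ 0.4931 -0.1879  0.1818] [ 0.2 -0.3  0.1] 0.0005160767103414253
[-0.009, -0.0166, 0.0101, -0.0132, -0.0867, 0.0024]
```

carry_out([
  [-0.005,-0.008,0,-0.006,-0.03,0],
  [-0.009,-0.016,0.005,-0.013,-0.06,0.002],
  [-0.009,-0.016,0.01,-0.013,-0.087,0.002],
  [-0.009,-0.016,0.01,-0.013,-0.087,0.002],
  [-0.009,-0.016,0.01,-0.013,-0.087,0.002],
  [-0.009,-0.016,0.01,-0.013,-0.087,0.002],
])

```text
clock: 10.7
tool_pos: [0.4925, -0.1718, 0.1681]
eef_rot: [0.011, 0.981, -0.058, 0.183]
contact_force: [0.2, 0.9, 0.1]
finger_gap: 0.0004
grip_force: 0.0
```

Run:
```python
from h import *
T=TILT(.37)
print(arm.get_state()['qpos'].round(3))
rows(*[(ch(*(P0+d*N)),T) for d in (.06,.02,0,-.027)])
```

```text
[ 1.000e-03  1.010e-01 -6.230e-01  9.200e-02 -4.820e-01  1.377e+00]
now 10.7 [ 0.4925 -0.1718  0.1681] [0.2 0.9 0.1] 0.0004056267708256366
[0.0012, -0.0011, -0.0004, -0.0001, 0.0005, -0.0]
[0.0126, -0.0011, 0.0379, -0.0001, 0.0005, -0.0]
[0.0183, -0.0011, 0.057, -0.0001, 0.0005, -0.0]
[0.026, -0.0011, 0.0829, -0.0001, 0.0005, -0.0]
```

carry_out([
  [0.006,-0.001,0.018,0,0,0],
  [0.012,-0.001,0.036,0,0,0],
  [0.0155,-0.001,0.048,0,0,0],
  [0.018,-0.001,0.056,0,0,0],
  [0.019,-0.001,0.06,0,0,0],
  [0.02,-0.001,0.063,0,0,0],
])

```text
clock: 11.3
tool_pos: [0.5344, -0.1758, 0.1168]
eef_rot: [0.011, 0.981, -0.058, 0.183]
contact_force: [-2.1, -0.9, 1.3]
finger_gap: -0.0003
grip_force: 1.2
```

carry_out([
  [0.001,0,0.004,0,0,0],
  [0.002,0,0.008,0,0,0],
  [0.003,0,0.012,0,0,0],
  [0.004,0,0.016,0,0,0],
  [0.004,0,0.02,0,0,0],
  [0.004,0,0.022,0,0,0],
])

```text
clock: 11.9
tool_pos: [0.5458, -0.1771, 0.0977]
eef_rot: [0.011, 0.981, -0.058, 0.182]
contact_force: [-6.5, -0.0, 6.8]
finger_gap: 0.0003
grip_force: 4.3
```

carry_out([
  [0.001,0,0.003,0,0,0],
  [0.001,0,0.006,0,0,0],
  [0.001,0,0.006,0,0,0],
])

```text
clock: 12.2
tool_pos: [0.5481, -0.1775, 0.0923]
eef_rot: [0.011, 0.982, -0.058, 0.182]
contact_force: [-8.4, 0.7, 7.2]
finger_gap: 0.0
grip_force: 4.6
```

carry_out([
  [-0.005,0,-0.015,0,0,0],
  [-0.015,0,-0.045,0,0,0],
  [-0.03,0,-0.085,0,0,0],
  [-0.045,0,-0.125,0,0,0],
  [-0.06,0,-0.165,0,0,0],
  [-0.07,0,-0.18,0,0,0],
  [-0.07,0,-0.18,0,0,0],
])

```text
clock: 12.9
tool_pos: [0.4208, -0.1618, 0.2383]
eef_rot: [0.01, 0.981, -0.058, 0.187]
contact_force: [0.1, -0.6, -0.2]
finger_gap: 0.0006
grip_force: 0.0
```

Run:
```python
from h import *
s=snap('scene','s4');t=snap('top','t4')
for d in(t,s):
    Z=RC.inv().apply((world(d)-C).reshape(-1,3))
    k=(Z[:,1]<-.153)&(Z[:,1]>-.19)&(Z[:,2]>.03)&(Z[:,2]<.16)&(abs(Z[:,0])<.06)
    P=Z[k]; print(len(P),P.mean(0).round(4)); print(np.linalg.svd(P-P.mean(0))[2].round(2))
    l=Z[(Z[:,2]>.22)&(Z[:,2]<.30)&(Z[:,0]>.03)&(Z[:,0]<.12)&(abs(Z[:,1])<.14)]; print('lid',len(l),l.mean(0).round(3),l[:,2].max())
cv2.imwrite('pics/c5.png',cv2.resize(s['pixels'][60:270,110:330],(800,600),interpolation=cv2.INTER_CUBIC)[:,:,::-1])
rows((ch(-.05,0,.3),DOWN))
```

```text
115 [ 0.0226 -0.1626  0.0903]
[[-0.99  0.04 -0.15]
 [ 0.03  1.    0.07]
 [-0.15 -0.06  0.99]]
lid 360 [0.036 0.    0.232] 0.2443354821012058
95 [ 0.0187 -0.1638  0.0897]
[[-0.99 -0.03 -0.15]
 [-0.04  1.    0.06]
 [ 0.15  0.06 -0.99]]
lid 8 [ 0.033 -0.137  0.226] 0.23264610172439862
now 13.0 [ 0.421  -0.1618  0.2357] [ 0.1 -0.  -0.8] 0.0003302399793709889
[0.0762, -0.1687, -0.0392, -0.0003, -0.118, 0.0003]
```

View pics/c5.png

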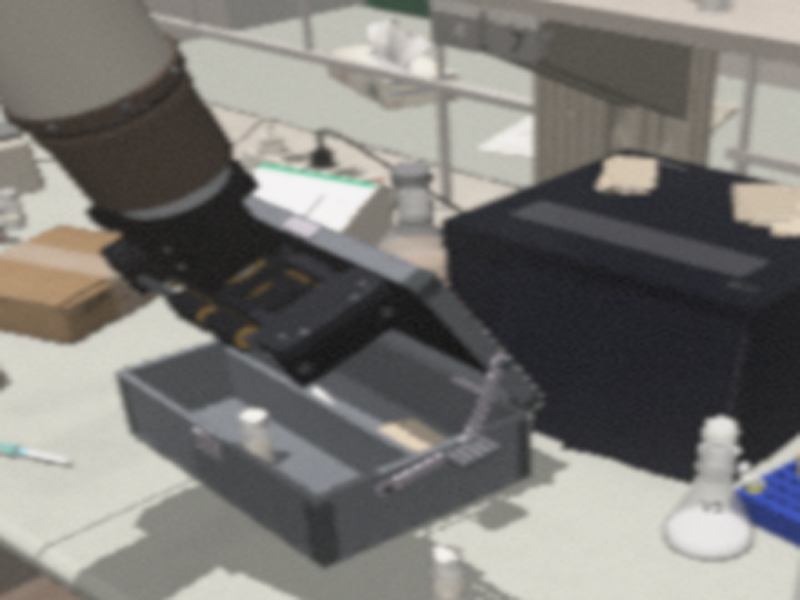

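Stay is broken: the lower link now lies at about 9°, with the plate at crop (475,450). The lid has followed part-way down, and the vial is still upright. Next I'll measure the lid angle.

Run:
```python
from h import *
t=dict(np.load('pics/t4.npz'))
Z=RC.inv().apply((world(t)-C).reshape(-1,3))
l=Z[(Z[:,2]>.12)&(Z[:,2]<.32)&(Z[:,0]>-.15)&(Z[:,0]<.15)&(Z[:,1]>-.03)&(Z[:,1]<.12)]
for a in np.arange(-.15,.15,.02):
    q=l[(l[:,0]>=a)&(l[:,0]<a+.02)]
    if len(q): print(round(a,2),len(q),np.median(q,0).round(3),q[:,2].max().round(3),q[:,1].min().round(3))
q=l[l[:,0]>.0]; print(np.polyfit(q[:,0],q[:,2],1))
```

```text
-0.01 322 [0.005 0.043 0.26 ] 0.268 -0.029
0.01 433 [0.017 0.046 0.262] 0.269 -0.03
0.03 286 [0.04  0.045 0.226] 0.243 -0.03
0.05 264 [0.06  0.044 0.191] 0.21 -0.03
0.07 242 [0.08  0.045 0.157] 0.174 -0.03
0.09 116 [0.095 0.046 0.13 ] 0.14 -0.029
[-1.49775037  0.27927561]
```

```bash
cat >> h.py <<'E'
def lidp(deg,r=.175,gap=0):
    a=np.deg2rad(deg); return ch(.096-r*np.cos(a)+.02*np.sin(a)+.0095+gap*np.sin(a),0,.086+r*np.sin(a)+.02*np.cos(a)+gap*np.cos(a))
E
python3 - <<'E'
from h import *
rows((ch(-.12,-.1,.34),DOWN),(ch(.06,0,.34),DOWN),(lidp(60,gap=.015),DOWN))
E
```

```text
now 13.0 [ 0.421  -0.1618  0.2357] [ 0.1 -0.  -0.8] 0.0003302399793709889
[0.0254, -0.0688, -0.1019, -0.0003, -0.118, 0.0003]
[0.1933, -0.1686, -0.0366, -0.0003, -0.118, 0.0003]
[0.1516, -0.1685, 0.0383, -0.0003, -0.118, 0.0003]
```

carry_out([
  [0.01,-0.025,-0.035,0,-0.04,0],
  [0.018,-0.045,-0.07,0,-0.08,0],
  [0.025,-0.069,-0.102,0,-0.118,0],
  [0.055,-0.087,-0.091,0,-0.118,0],
  [0.09,-0.107,-0.077,0,-0.118,0],
  [0.13,-0.13,-0.062,0,-0.118,0],
  [0.165,-0.15,-0.047,0,-0.118,0],
  [0.185,-0.165,-0.039,0,-0.118,0],
  [0.193,-0.169,-0.037,0,-0.118,0],
  [0.193,-0.169,-0.037,0,-0.118,0],
])

```text
clock: 14.0
tool_pos: [0.6072, -0.0134, 0.3366]
eef_rot: [0.0, 0.998, -0.059, -0.003]
contact_force: [-0.0, -0.6, -0.7]
finger_gap: 0.0004
grip_force: 0.0
```

Run:
```python
from h import *
rows((lidp(60,gap=.015),DOWN),*[(lidp(a,gap=0),DOWN) for a in range(60,25,-4)])
```

```text
now 14.0 [ 0.6072 -0.0134  0.3366] [-0.  -0.6 -0.7] 0.00038765056437928166
[-0.0117, 0.0007, 0.0816, 0.0004, 0.0019, 0.0003]
[-0.0247, 0.0006, 0.0892, 0.0004, 0.0019, 0.0003]
[-0.0358, 0.0006, 0.0945, 0.0004, 0.0019, 0.0003]
[-0.0464, 0.0006, 0.1006, 0.0004, 0.0019, 0.0003]
[-0.0566, 0.0006, 0.1075, 0.0004, 0.0019, 0.0003]
[-0.0664, 0.0006, 0.115, 0.0004, 0.0019, 0.0003]
[-0.0755, 0.0005, 0.1232, 0.0004, 0.0019, 0.0003]
[-0.0841, 0.0005, 0.132, 0.0004, 0.0019, 0.0003]
[-0.092, 0.0005, 0.1414, 0.0004, 0.0019, 0.0003]
[-0.0993, 0.0005, 0.1513, 0.0004, 0.0019, 0.0003]
```

carry_out([
  [-0.002,0,0.025,0,0,0],
  [-0.005,0,0.055,0,0,0],
  [-0.01,0,0.075,0,0,0],
  [-0.012,0,0.083,0,0,0],
  [-0.018,0,0.087,0,0,0],
  [-0.025,0,0.091,0,0,0],
  [-0.03,0,0.094,0,0,0],
  [-0.036,0,0.097,0,0,0],
  [-0.041,0,0.1,0,0,0],
  [-0.046,0,0.103,0,0,0],
])

```text
clock: 15.0
tool_pos: [0.5598, -0.0083, 0.2371]
eef_rot: [-0.0, 0.998, -0.059, -0.0]
contact_force: [0.5, -0.4, 2.9]
finger_gap: 0.0003
grip_force: 1.3
```

Run:
```python
from h import *
rows(*[(lidp(a,gap=0),DOWN) for a in np.arange(52,30,-2.5)])
```

```text
now 15.0 [ 0.5598 -0.0083  0.2371] [ 0.5 -0.4  2.9] 0.00028911003063640387
[0.0007, 0.0002, 0.0009, -0.0002, 0.0002, 0.0002]
[-0.0058, 0.0002, 0.0051, -0.0002, 0.0002, 0.0002]
[-0.0121, 0.0002, 0.0095, -0.0002, 0.0002, 0.0002]
[-0.0181, 0.0002, 0.0142, -0.0002, 0.0002, 0.0002]
[-0.024, 0.0002, 0.0192, -0.0002, 0.0002, 0.0002]
[-0.0296, 0.0002, 0.0244, -0.0002, 0.0002, 0.0002]
[-0.035, 0.0002, 0.0299, -0.0002, 0.0002, 0.0002]
[-0.0402, 0.0002, 0.0356, -0.0002, 0.0002, 0.0002]
[-0.0451, 0.0002, 0.0415, -0.0002, 0.0002, 0.0002]
```

The fingers have a light contact with the lid (about 3 N), so I'll follow the arc.

carry_out([
  [-0.006,0,0.005,0,0,0],
  [-0.012,0,0.01,0,0,0],
  [-0.018,0,0.015,0,0,0],
  [-0.024,0,0.02,0,0,0],
  [-0.03,0,0.025,0,0,0],
  [-0.035,0,0.03,0,0,0],
  [-0.04,0,0.036,0,0,0],
  [-0.045,0,0.042,0,0,0],
])

```text
clock: 15.8
tool_pos: [0.5148, -0.003, 0.1941]
eef_rot: [-0.0, 0.998, -0.059, -0.001]
contact_force: [1.8, 0.5, 0.2]
finger_gap: 0.0008
grip_force: 0.8
```

Run:
```python
from h import *
t=snap('top','t5')
Z=RC.inv().apply((world(t)-C).reshape(-1,3))
l=Z[(Z[:,2]>.09)&(Z[:,2]<.26)&(Z[:,0]>-.15)&(Z[:,0]<.1)&(Z[:,1]>.1)&(Z[:,1]<.135)]
for a in np.arange(-.15,.1,.03):
    q=l[(l[:,0]>=a)&(l[:,0]<a+.03)]
    if len(q): print(round(a,2),len(q),np.median(q,0).round(3))
rows(*[(lidp(a,gap=0),DOWN) for a in np.arange(30,6,-2.5)])
```

```text
-0.09 72 [-0.065  0.118  0.196]
-0.06 36 [-0.057  0.127  0.203]
now 15.85 [ 0.5132 -0.0031  0.193 ] [ 1.  -0.3  0.7] 0.0006479369491712217
[-0.002, -0.0001, 0.0021, 0.0, 0.0016, 0.0001]
[-0.0064, -0.0001, 0.0084, 0.0, 0.0016, 0.0001]
[-0.0106, -0.0001, 0.0149, 0.0, 0.0016, 0.0001]
[-0.0144, -0.0001, 0.0216, 0.0, 0.0016, 0.0001]
[-0.018, -0.0001, 0.0284, 0.0, 0.0016, 0.0001]
[-0.0212, -0.0001, 0.0354, 0.0, 0.0016, 0.0001]
[-0.0241, -0.0001, 0.0425, 0.0, 0.0016, 0.0001]
[-0.0268, -0.0001, 0.0497, 0.0, 0.0016, 0.0001]
[-0.0291, -0.0001, 0.057, 0.0, 0.0016, 0.0001]
[-0.0311, -0.0001, 0.0644, 0.0, 0.0016, 0.0001]
```

carry_out([
  [-0.006,0,0.008,0,0,0],
  [-0.01,0,0.015,0,0,0],
  [-0.014,0,0.022,0,0,0],
  [-0.018,0,0.028,0,0,0],
  [-0.021,0,0.035,0,0,0],
  [-0.024,0,0.042,0,0,0],
  [-0.027,0,0.049,0,0,0],
  [-0.029,0,0.056,0,0,0],
  [-0.031,0,0.063,0,0,0],
])

```text
clock: 16.75
tool_pos: [0.4837, 0.0005, 0.131]
eef_rot: [-0.0, 0.998, -0.059, -0.002]
contact_force: [-0.6, -0.3, 1.0]
finger_gap: 0.0004
grip_force: 0.6
```

Run:
```python
from h import *
rows(*[(lidp(a,gap=0),DOWN) for a in (7,5,3,1,0,-1,-2)])
```

```text
now 16.75 [0.4837 0.0005 0.131 ] [-0.6 -0.3  1. ] 0.0004449802976907416
[-0.002, -0.0, 0.0038, 0.0, 0.001, 0.0002]
[-0.0033, -0.0, 0.0098, 0.0, 0.001, 0.0002]
[-0.0044, -0.0, 0.0159, 0.0, 0.001, 0.0002]
[-0.0053, -0.0, 0.022, 0.0, 0.001, 0.0002]
[-0.0056, -0.0, 0.025, 0.0, 0.001, 0.0002]
[-0.006, -0.0, 0.0281, 0.0, 0.001, 0.0002]
[-0.0062, -0.0, 0.0311, 0.0, 0.001, 0.0002]
```

carry_out([
  [-0.002,0,0.005,0,0,0],
  [-0.003,0,0.01,0,0,0],
  [-0.004,0,0.014,0,0,0],
  [-0.005,0,0.018,0,0,0],
  [-0.005,0,0.021,0,0,0],
  [-0.006,0,0.024,0,0,0],
  [-0.006,0,0.026,0,0,0],
  [-0.006,0,0.026,0,0,0],
])

```text
clock: 17.55
tool_pos: [0.4782, 0.0014, 0.1064]
eef_rot: [-0.0, 0.998, -0.059, -0.001]
contact_force: [-2.0, 0.6, 6.0]
finger_gap: 0.0005
grip_force: 2.8
```

carry_out([
  [0,0,0.001,0,0,0],
  [0,0,0.002,0,0,0],
  [0,0,0.003,0,0,0],
  [0,0,0.003,0,0,0],
])

```text
clock: 17.95
tool_pos: [0.4782, 0.0014, 0.1061]
eef_rot: [0.0, 0.998, -0.058, -0.001]
contact_force: [-8.9, 2.9, 24.6]
finger_gap: 0.0007
grip_force: 12.0
```

The force climbs with no further travel, so the lid is shut. I'll retreat and check.

carry_out([
  [0,0,-0.006,0,0,0],
  [0,0,-0.025,0,0,0],
  [0,0,-0.06,0,0,0],
  [0,0,-0.1,0,0,0],
  [-0.02,0,-0.14,0,0,0],
  [-0.04,0,-0.16,0,0,0],
  [-0.04,0,-0.16,0,0,0],
])

```text
clock: 18.65
tool_pos: [0.4387, 0.0063, 0.2661]
eef_rot: [-0.002, 0.998, -0.059, 0.002]
contact_force: [0.4, -1.0, 0.6]
finger_gap: 0.0004
grip_force: 0.0
```

Run:
```python
from h import *
s=snap('scene','s6')
Z=RC.inv().apply((world(s)-C).reshape(-1,3))
l=Z[(Z[:,2]>.09)&(Z[:,2]<.14)&(Z[:,0]>-.095)&(Z[:,0]<.09)&(abs(Z[:,1])<.13)]
print(len(l)); A=np.c_[l[:,:2],np.ones(len(l))]; print(np.linalg.lstsq(A,l[:,2],rcond=None)[0].round(4))
cv2.imwrite('pics/c6.png',cv2.resize(s['pixels'][90:330,90:410],(800,600),interpolation=cv2.INTER_CUBIC)[:,:,::-1])
rows()
```

```text
3373
[-0.0006 -0.0005  0.1055]
now 18.7 [0.4386 0.0062 0.2641] [-0.1  0.2  0.4] 0.0002442807491742717
```

View pics/c6.png

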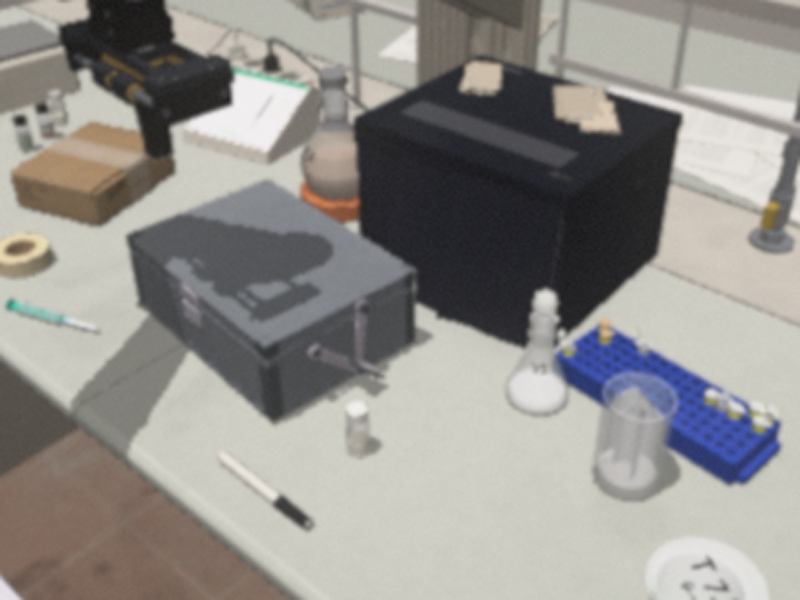

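The lid is flat and shut at crop (270,260): its top is at 0.1055 m with zero slope. The flask (540,360) and beaker (635,435) haven't moved, and the arm is clear.

```bash
python3 -c "
from rig import arm
print(arm.sign_off())"
```

```text
the job is handed in; nothing more can be done
None
```

I handed the job in at 18.7 s; no verdict came back. The vial was upright in the front compartment when last seen before the lid closed, the stay is broken, the lid measures flat and shut, and the flask and beaker look unmoved.

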